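# Stow a tin in the adjustable rack and close the sliding retainer

## Task

Slide open the retainer with the red grip on the steel rack, take the blue tin out of the grey bin and stand it upright in the rack beside the green tin, lined up with it. Then slide the retainer gently closed until both tins stand snug between it and the end wall. Leave the ramekin, salt shaker, pepper mill and spice jar alone.

Things in the scene. Friction and masses are not known exactly. Their poses are not given: they have to be found in the camera images.
- rack: Steel rack fixed to the worktop, 68 (x) x 236 (y) mm, origin at centre of underside. Channel along y, 52 mm wide (x -26 to +26), floor at z = 8 mm, lips up to z = 20 mm. Inner face of the end wall at y = -105 mm, its top at z = 98 mm. Tins stand in a row from the end wall towards +y. Fully open, two tins have 22 mm to spare: fingers fit before and behind a tin, not along the row.
- retainer (a joint): Retainer slide in m, 0 to 0.082, growing towards the rack's +y (opening). Its flat upright plate (48 mm wide, 6 mm thick, top 98 mm above the worktop) closes the row from the +y side; free length between end wall and plate is 64 mm + joint value (two tins closed up: 124 mm). It moves stiffly (about 2 N) and stays where it is left.
- retainer_grip (a point): Point in the red grip on the retainer, on its vertical axis, 112 mm above the worktop. The grip is a block 30 mm (rack x) by 18 mm (rack y), from 75 to 125 mm above the worktop, 36 mm behind the tin side of the plate. It moves with the retainer; its axes are the rack's.
- bin: Narrow deep grey plastic bin fixed to the worktop, outside 150 (x) x 60 (y) x 96 (z) mm, walls and floor 4 mm, origin at the centre of its underside. Inside 142 x 52 mm.
- tin_blue: Loose blue tin with a paper band and a bright lid with a blue top, 62 (x) x 44 (y) x 89 (z) mm, 0.15 to 0.31 kg, origin at the centre of its underside, z up. Starts standing in the bin, its 62 mm side along the bin's length: there is room for fingers only at the two ends of its 62 mm length. In the rack its 62 mm side lies along the row.
- tin_green: Loose green tin of the same form and size, with a green top; starts standing in the rack near the end wall (up to 5 mm from it), its 62 mm side along the row.
- ramekin: Bystander: small white ramekin, 69 mm across, 38 mm high, origin at the centre of its underside.
- salt: Bystander: clear salt shaker with a grey top, 44 mm across, 90 mm high, origin at the centre of its underside.
- mill: Bystander: dark wooden pepper mill, 58 mm across, 150 mm high, origin at the centre of its underside.
- spice: Bystander: spice jar with a pale brown top, 41 mm across, 105 mm high, origin at the centre of its underside.
Things that resemble listed ones, but are neither listed nor needed, are in the scene too. What is shaped like the tin_green but pink or yellow is not meant.

How it is judged:
At the end, for the whole second after the job is handed in: Both tins stand upright and at rest on the rack's floor in its channel, their long sides along the row (within 0.15 rad), the green one at the end wall and the blue one beside it, and the retainer is closed up on them: its joint reads 0.057 to 0.065 m (0.060 is exact contact) (value of joint retainer between 0.057 and 0.065 m and angle between each of tin_blue, tin_green's own z axis and vertical below 0.08 rad and z of tin_blue in the frame of rack between 0.004 and 0.012 m and x of tin_blue in the frame of rack between -0.009 and 0.009 m and angle between the x axis of each of tin_blue, tin_green and the y axis of rack, either way round below 0.15 rad and linear speed of each of tin_blue, tin_green below 0.02 m/s and z of tin_green in the frame of rack between 0.004 and 0.012 m and x of tin_green in the frame of rack between -0.009 and 0.009 m and y of tin_green in the frame of rack below -0.066 m and y of tin_blue in the frame of rack between -0.02 and -0.004 m); the robot touches nothing.
It fails at once if the row is squeezed hard: the green tin presses on the rack with more than 40 N (contact force between tin_green and rack above 40 N).
It fails at once if a bystander (ramekin, salt shaker, pepper mill, spice jar) is moved more than 25 mm or knocked over (distance of any of ramekin, salt, mill, spice from where it was at the start of the episode above 0.025 m or angle between any of ramekin, salt, mill, spice's own z axis and vertical above 0.5 rad).
It also fails if it takes over 64 s, if anything falls off the work surface, if the arm or the gripper's body presses on something with over 40 N, if the wrist force passes 120 N, or if a joint passes its speed limit or range.

## Robot

A 7-joint arm with a two-finger parallel gripper is mounted at the origin on a cart in front of the work surface, level with it; the furniture and walls round the work are solid. World frame = base frame: x ahead of the robot, y to its left, z up, the work surface at z = 0. Lengths are in m, angles in rad, forces in N, time in s.
With the tool pointing down it reaches from about 0.425 to 0.925 m from the base axis. Payload 6.8 kg.
Tool frame: the origin (TCP) lies midway between the tips of the shut fingers; the grasp point (between the pads) lies 19 mm behind it (bot.hold_point_z is the distance from the TCP to the grasp point, in m); z points along the fingers, y is the line along which they close (so a half turn about z gives the same grasp; the last joint's range is limited). The gripper opens to 85 mm and grips with 20 to 120 N. Pads are 22 mm wide; open, the fingers measure 114 mm over their backs; the gripper's body (76 mm by 85 mm) begins 54 mm behind the grasp point. The pads swing forward as they close: fully open they stand 13 mm farther back than shut.
Start: joints at [1.016, 0.477, 0.022, 1.555, -0.011, 1.109, -0.083], TCP at [0.292, -0.609, 0.231] pointing down, gripper open.
Joint ranges: [-2.96, 2.96], [-0.34, 2.1], [-1.41, 1.46], [0.24, 2.44], [-1.37, 4.51], [0.17, 1.92], [-2.96, 2.96]. Speed limits (rad/s): [2.39, 2.39, 3.14, 3.14, 3.14, 3.14, 3.14].

## Interface

Orientations are given as a unit quaternion [w, x, y, z].
In Python, from station import bot gives the robot as it stands. The module is installed in compiled form; this text tells all that it offers.
- The arm moves only by the tool step_arm, never from a script. Its argument "increments" is a list that holds one entry, the list of rows, each a list of 7 numbers: the opening, from -1 (shut) to 1 (fully open), then the shift along the tool's x, y, z in mm, then the turn, a rotation vector about the tool's x, y, z in degrees. In form: [[[grip, x, y, z, ax, ay, az], ...]]. A call has 1 to 10 rows; each row is the pose to reach, as a shift and turn from the pose commanded when the call began, along the tool's axes at that moment; what a row does not reach only later rows make up. A row lasts 1/12 s, in which the tool goes at most 41.7 mm and 7.16 degrees, less where a joint would pass 70% of its speed; a pose out of reach is approached as far as the arm can. A call with a gripper value outside its range is refused whole. The fingers move at their own pace and stop on an object; "force" is the grip in N (left out, the last holds). Time passes only in rows, so rows that repeat a pose let the fingers close. It gives the time, the measured TCP pose, the force, the opening and the grip force at its end, in the units of the state.
- bot.get_obs(): the state, without advancing time (a new reading comes with each control period).
- bot.read_camera(name): name is "side" or "top"; returns a dict with "image" (384x512x3 uint8, red, green, blue), "camera_matrix" (3x3 intrinsics, pixels), "R" (3x3) and "t" (3): a world point X has camera coordinates R X + t. Camera axes: x right, y down, z forward; pixel columns grow to the right and rows downward; lengths in m; the calibration is good to about 2 mm. A picture is of the moment at which its call begins. There is no depth.
- bot.hand_in(): hands the job in; it is judged then, once.
The state is a dict: "t": time; "q": joint angles; "joint_vel": joint speeds; "joint_torque": joint torques, N m; "eef_pos": TCP position; "tool_rot": TCP orientation; "contact_force": force on the tool from outside, world axes, zero at the start; "torque": the same for the moment, N m; "gripper_width": opening from 0.0 (shut) to 1.0 (fully open); "grasp_force": force on a finger pad.
Only numpy, scipy, OpenCV 4.12 (cv2) and the standard library are available. Lean on these libraries where they do the work, as an engineer would, in place of code of your own. Each camera call takes 0.05 s, during which the arm holds its last target. There are 200 camera calls.

## Working session

There is one attempt and no reset: what is moved stays moved. The work goes in short steps, Python scripts to look and compute and a tool call to move; the robot and the scene stay as the last step left them, time stands still between calls to the robot, and variables do not carry over. Pictures are saved under pics/ and viewed, at most 10 in all, crops included, and the job is handed in when it is done.

Besides the shell and the picture viewer there is one more tool, called after ">>>" as name(argument=value, ...) on one line, values as JSON. step_arm: Moves the arm, as the interface text tells. Its arguments: {"type":"object","properties":{"increments":{"type":"array"},"force":{"type":"number"}},"required":["increments"]}

```bash
mkdir -p pics
python3 - <<'E'
from station import bot
import cv2,numpy as np
for n in("top","side"):
    c=bot.read_camera(n); cv2.imwrite(f"pics/{n}0.png",c["image"][:,:,::-1]); np.savez(f"{n}0.npz",**c)
    print(n,c["camera_matrix"].round(1).tolist(),(-c["R"].T@c["t"]).round(3),c["R"].round(2).tolist())
o=bot.get_obs();print({k:np.round(v,3).tolist() for k,v in o.items()},bot.hold_point_z)
E
```

```text
top [[404.0, 0.0, 262.8], [0.0, 404.0, 192.6], [0.0, 0.0, 1.0]] [ 0.471 -0.05   1.16 ] [[0.03, -1.0, 0.01], [-1.0, -0.03, -0.04], [0.04, -0.0, -1.0]]
side [[416.3, 0.0, 249.6], [0.0, 416.3, 188.9], [0.0, 0.0, 1.0]] [0.311 0.616 0.713] [[-0.95, -0.32, -0.02], [-0.21, 0.65, -0.73], [0.24, -0.68, -0.69]]
{'t': 0.1, 'q': [1.016, 0.478, 0.022, 1.556, -0.012, 1.109, -0.083], 'joint_vel': [0.0, 0.0, 0.001, -0.001, 0.002, -0.001, 0.0], 'joint_torque': [0.003, -59.776, 1.613, -28.196, 0.013, 0.005, -0.0], 'eef_pos': [0.291, -0.608, 0.23], 'tool_rot': [-0.001, 0.975, 0.222, -0.0], 'contact_force': [1.285, 0.194, -0.262], 'torque': [0.049, 0.018, 0.019], 'grasp_force': 0.0, 'gripper_width': 0.998} 0.0187
```

View pics/top0.png

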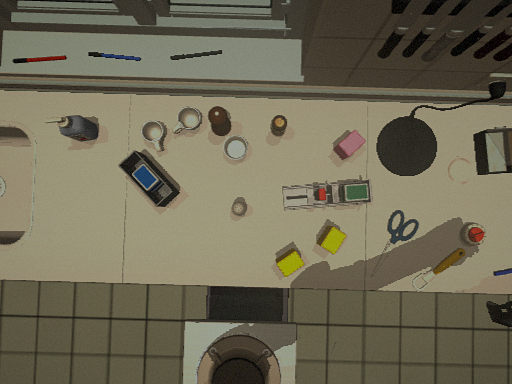

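View pics/side0.png

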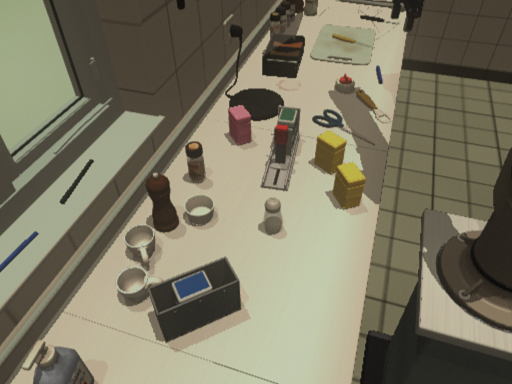

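Top view: the rack is at (283–370, 193) with the end wall on the right (world −y). The green lid is at (357,192), the red grip at (322,194), and the bin at (150,179) with the blue lid at (145,178). The ramekin, mill, spice jar and salt shaker stand between the bin and the rack.

```bash
cat > h.py <<'E'
import cv2,numpy as np
def ray(c,uv,z):
    uv=np.atleast_2d(uv).astype(float); K=c["camera_matrix"];R=c["R"];o=-R.T@c["t"]
    d=(np.c_[uv,np.ones(len(uv))]@np.linalg.inv(K).T)@R
    return o+d*((z-o[2])/d[:,2])[:,None]
def mask(c,col,box):
    im=c["image"].astype(int);r,g,b=im[...,0],im[...,1],im[...,2]
    m={"blue":(b>r*1.5)&(b>g*1.25)&(b>60),"green":(g>r*1.3)&(g>b*1.15)&(g>40),"red":(r>g*2)&(r>b*2)&(r>90)}[col]
    z=np.zeros_like(m);x0,y0,x1,y1=box;z[y0:y1,x0:x1]=1;m=(m&z).astype(np.uint8)
    n,l,s,ce=cv2.connectedComponentsWithStats(m)
    i=1+s[1:,4].argmax(); return (l==i).astype(np.uint8)
def top(c,col,box,z):
    m=mask(c,col,box); v,u=np.nonzero(m); P=ray(c,np.c_[u,v],z)[:,:2]
    rc=cv2.minAreaRect((P*1000).astype(np.float32)); (x,y),(w,h),a=rc
    if w<h: a+=90;w,h=h,w
    return P.mean(0)*1000,np.array([x,y]),(w,h),(a+90)%180-90,m.sum()
E
python3 - <<'E'
from h import *
T=dict(np.load("top0.npz"));S=dict(np.load("side0.npz"))
bt,bs={"blue":(115,150,185,210),"green":(335,175,375,210),"red":(305,180,335,210)},{"blue":(150,260,240,320),"green":(270,100,305,130),"red":(265,115,300,165)}
for col,z in(("blue",.093),("green",.097),("red",.125)):
    for n,c,b in(("top",T,bt),("side",S,bs)):
        try:r=top(c,col,b[col],z);print(col,n,[np.round(x,1).tolist() for x in r])
        except Exception as e:print(col,n,e)
# enlarged crops
a=cv2.resize(T["image"][165:225,265:385],None,fx=5,fy=5,interpolation=cv2.INTER_CUBIC)
b=cv2.resize(T["image"][145:215,110:190],None,fx=4,fy=4,interpolation=cv2.INTER_CUBIC)[:280]
d=cv2.resize(S["image"][95:195,245:325],None,fx=3,fy=3,interpolation=cv2.INTER_CUBIC)[:280]
o=np.zeros((590,600,3),np.uint8);o[:300]=a;o[305:585,:320]=b;o[305:585,330:570]=d
cv2.imwrite("pics/crop.png",o[:,:,::-1])
E
```

```text
blue top [[547.0, 258.7], [546.9, 258.4], [52.6, 33.5], 46.9, 257]
blue side [[549.2, 259.6], [549.5, 259.5], [52.2, 33.0], 44.9, 481]
green top [[523.1, -302.4], [523.5, -302.3], [50.3, 34.3], -88.3, 252]
green side [[525.7, -301.2], [525.3, -301.6], [47.0, 30.1], -84.9, 110]
red top [[513.0, -206.7], [513.1, -207.2], [25.7, 15.4], 1.4, 71]
red side [[514.4, -201.4], [514.5, -201.4], [28.5, 22.3], 3.3, 62]
```

View pics/crop.png

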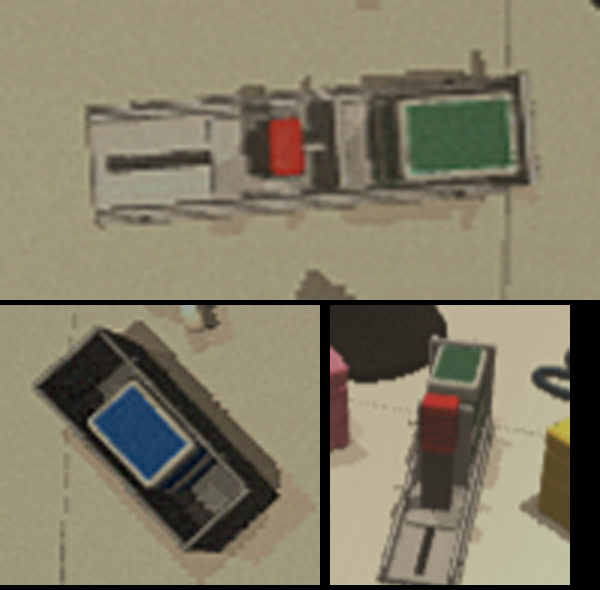

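Run:
```python
from h import *
T=dict(np.load("top0.npz"));f=lambda p,z:(ray(T,np.array(p)/5+[265-.4,165-.4],z)[0,:2]*1000).round(1)
for nm,p,z in(("L up",(88,107),.02),("L lo",(100,224),.02),("L mid floor",(94,165),.008),("wall up",(525,74),.098),("wall lo",(537,184),.098),("plate up",(335,97),.098),("plate lo",(343,187),.098),("plate R up",(370,97),.098),("plate R lo",(378,187),.098)):print(nm,f(p,z))
g=cv2.cvtColor(T["image"],cv2.COLOR_RGB2GRAY)[165:225,265:385]
L=cv2.createLineSegmentDetector().detect(g)[0][:,0]
for l in L:
    if abs(l[2]-l[0])>18:
        w=ray(T,l.reshape(2,2)+[265,165],.02)[:,:2];d=w[1]-w[0];print((w*1000).round(0).tolist(),np.degrees(np.arctan(-d[0]/d[1])).round(1))
for n,uv,z in(("ramekin",(236,149),.038),("salt",(239,205),.09),("mill",(219,118),.15),("spice",(279,123),.105),("bin r",(179,192),0.03),("bin lo",(156,206),.05)):print(n,ray(T,uv,z)[0].round(3))
```

```text
L up [ 536.7 -110. ]
L lo [ 470.9 -118.6]
L mid floor [ 504.4 -114.9]
wall up [ 556.4 -336. ]
wall lo [ 498.6 -343.4]
plate up [ 541.3 -235.9]
plate lo [ 494.  -241.2]
plate R up [ 541.9 -254.4]
plate R lo [ 494.6 -259.6]
[[506.0, -180.0], [500.0, -124.0]] 6.6
[[509.0, -117.0], [515.0, -177.0]] 5.7
[[500.0, -294.0], [507.0, -350.0]] 6.2
[[560.0, -268.0], [564.0, -324.0]] 4.2
[[554.0, -350.0], [548.0, -289.0]] 6.2
[[476.0, -181.0], [470.0, -118.0]] 5.4
[[533.0, -169.0], [529.0, -113.0]] 4.2
ramekin [0.635 0.023 0.038]
salt [0.479 0.007 0.09 ]
mill [0.696 0.061 0.15 ]
spice [ 0.698 -0.093  0.105]
bin r [0.511 0.179 0.03 ]
bin lo [0.47  0.236 0.05 ]
```

>>> step_arm(increments=[[[1,374,-265,30,0,0,-70],[1,374,-265,30,0,0,-70],[1,374,-265,30,0,0,-70],[1,374,-265,30,0,0,-70],[1,374,-265,30,0,0,-70],[1,374,-265,30,0,0,-70],[1,374,-265,30,0,0,-70],[1,374,-265,30,0,0,-70],[1,374,-265,30,0,0,-70],[1,374,-265,30,0,0,-70]]])

```text
t: 0.93
eef_pos: [0.494, -0.2436, 0.2039]
tool_rot: [-0.0, 0.669, 0.743, -0.0]
contact_force: [0.7, -0.2, -0.1]
gripper_width: 0.999
grasp_force: 0.0
```

>>> step_arm(increments=[[[1,34,23,30,0,0,0],[1,34,23,54,0,0,0],[1,34,23,54,0,0,0],[1,34,23,54,0,0,0]]])

```text
t: 1.27
eef_pos: [0.5121, -0.2086, 0.1487]
tool_rot: [-0.002, 0.671, 0.741, -0.001]
contact_force: [0.9, -0.6, -0.3]
gripper_width: 0.996
grasp_force: 0.0
```

```bash
cat >> h.py <<'E'
def inc(x,y,z,th):
    from station import bot
    from scipy.spatial.transform import Rotation as R
    o=bot.get_obs();q=o["tool_rot"];r=R.from_quat([*q[1:],q[0]])
    t=np.radians(th);g=R.from_matrix(np.array([[np.cos(t),np.sin(t),0],[np.sin(t),-np.cos(t),0],[0,0,-1]]))
    print("at",(o["eef_pos"]*1000).round(1) if hasattr(o["eef_pos"],"round") else o["eef_pos"],"shift",(r.inv().apply(np.array([x,y,z])/1000-o["eef_pos"])*1000).round(1),"turn",np.degrees((r.inv()*g).as_rotvec()).round(1),"F",np.round(o["contact_force"],1),"w",o["gripper_width"],"t",o["t"])
E
python3 -c "
from h import *;inc(513.5,-207,93,95.7)"
```

```text
at [ 512.1 -208.6  148.7] shift [ 1.4  1.8 55.6] turn [-0.2 -0.1 -0. ] F [ 0.9 -0.6 -0.3] w 0.996079390865932 t 1.2667
```

>>> step_arm(increments=[[[1,1,2,30,0,0,0],[1,1,2,55,0,0,0],[1,1,2,55,0,0,0],[-1,1,2,55,0,0,0],[-1,1,2,55,0,0,0],[-1,1,2,55,0,0,0],[-1,1,2,55,0,0,0],[-1,1,2,55,0,0,0],[-1,1,2,55,0,0,0],[-1,1,2,55,0,0,0]]], force=25)

```text
t: 2.1
eef_pos: [0.5165, -0.2086, 0.0967]
tool_rot: [0.001, 0.672, 0.741, 0.0]
contact_force: [-0.8, -0.4, 6.8]
gripper_width: 0.349
grasp_force: 28.5
```

>>> step_arm(increments=[[[-1,10,0,0,0,0,0],[-1,20,0,0,0,0,0],[-1,30,0,0,0,0,0],[-1,40,0,0,0,0,0],[-1,46,0,0,0,0,0],[-1,46,0,0,0,0,0]]])

```text
t: 2.6
eef_pos: [0.5115, -0.1614, 0.0967]
tool_rot: [0.001, 0.671, 0.741, 0.0]
contact_force: [-2.2, 2.3, 10.0]
gripper_width: 0.349
grasp_force: 28.8
```

>>> step_arm(increments=[[[-1,3,0,0,0,0,0],[-1,6,0,0,0,0,0],[-1,8,0,0,0,0,0],[-1,8,0,0,0,0,0]]])

```text
t: 2.93
eef_pos: [0.5108, -0.1561, 0.0967]
tool_rot: [0.002, 0.672, 0.741, -0.0]
contact_force: [-1.9, -3.9, 7.8]
gripper_width: 0.345
grasp_force: 28.7
```

>>> step_arm(increments=[[[-1,3,0,0,0,0,0],[-1,5,0,0,0,0,0],[-1,5,0,0,0,0,0]]])

```text
t: 3.18
eef_pos: [0.5109, -0.1559, 0.0967]
tool_rot: [0.004, 0.673, 0.74, -0.002]
contact_force: [1.5, -15.7, 3.0]
gripper_width: 0.339
grasp_force: 28.6
```

>>> step_arm(increments=[[[-1,-4,0,0,0,0,0],[1,-4,0,0,0,0,0],[1,-4,0,0,0,0,0],[1,-4,0,0,0,0,0],[1,-4,0,0,0,0,0],[1,-4,0,-40,0,0,0],[1,-4,0,-80,0,0,0],[1,-4,0,-120,0,0,0],[1,-4,0,-135,0,0,0],[1,-4,0,-135,0,0,0]]])

```text
t: 4.02
eef_pos: [0.5125, -0.1533, 0.2347]
tool_rot: [0.004, 0.672, 0.741, 0.002]
contact_force: [0.3, 0.6, 0.1]
gripper_width: 1.001
grasp_force: 0.0
```

```bash
python3 -c "
from h import *;inc(549,259.5,220,136)"
```

```text
at [ 512.5 -153.3  234.7] shift [407.3  76.7  14. ] turn [  0.4   0.3 -40.4] F [0.3 0.6 0.1] w 1.0014177815027747 t 4.0167
```

>>> step_arm(increments=[[[1,41,8,14,0.4,0.3,-7],[1,81,15,14,0.4,0.3,-14],[1,122,23,14,0.4,0.3,-21],[1,163,31,14,0.4,0.3,-28],[1,204,38,14,0.4,0.3,-35],[1,245,46,14,0.4,0.3,-40.4],[1,285,54,14,0.4,0.3,-40.4],[1,326,61,14,0.4,0.3,-40.4],[1,367,69,14,0.4,0.3,-40.4],[1,407,77,14,0.4,0.3,-40.4]]])

```text
t: 4.85
eef_pos: [0.5457, 0.2611, 0.2146]
tool_rot: [-0.005, 0.374, 0.927, -0.002]
contact_force: [1.5, 0.3, 1.1]
gripper_width: 0.998
grasp_force: 0.0
```

>>> step_arm(increments=[[[1,0,0,0,0,0,0],[1,0,0,0,0,0,0],[1,0,0,0,0,0,0]]])

```text
t: 5.1
eef_pos: [0.5461, 0.2586, 0.2147]
tool_rot: [-0.005, 0.374, 0.927, -0.002]
contact_force: [-0.4, -1.2, 0.1]
gripper_width: 0.999
grasp_force: 0.0
```

Run:
```python
from h import *
from station import bot
inc(549,259.5,46,136)
out=[]
for n,box in(("top",(115,145,195,215)),("side",(150,240,260,330))):
    c=bot.read_camera(n);cv2.imwrite(f"pics/{n}1.png",c["image"][:,:,::-1])
S=c["image"];cv2.imwrite("pics/c1.png",cv2.resize(S[190:350,130:290],None,fx=3,fy=3,interpolation=cv2.INTER_CUBIC)[:,:,::-1])
```

```text
at [546.1 258.6 214.7] shift [ -2.8   3.9 168.6] turn [-0.4 -0.4  0. ] F [-0.4 -1.2  0.1] w 0.9985851943256748 t 5.1
```

View pics/c1.png

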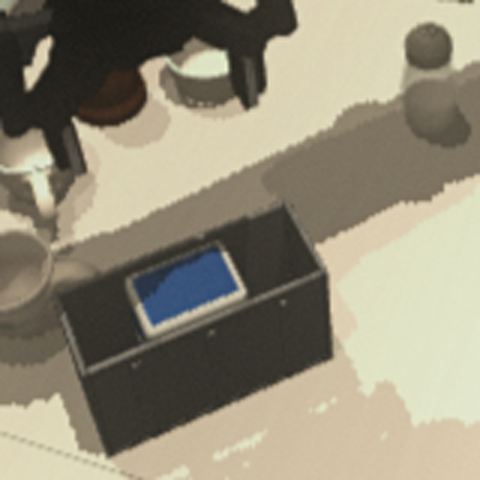

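>>> step_arm(increments=[[[1,-3,4,40,-0.4,-0.4,0],[1,-3,4,80,-0.4,-0.4,0],[1,-3,4,105,-0.4,-0.4,0],[1,-3,4,125,-0.4,-0.4,0],[1,-3,4,145,-0.4,-0.4,0],[1,-3,4,160,-0.4,-0.4,0],[1,-3,4,168,-0.4,-0.4,0],[1,-3,4,168,-0.4,-0.4,0]]])

```text
t: 5.87
eef_pos: [0.5497, 0.2586, 0.0464]
tool_rot: [-0.0, 0.375, 0.927, -0.0]
contact_force: [-0.3, 0.7, -0.0]
gripper_width: 1.0
grasp_force: 0.0
```

>>> step_arm(increments=[[[-1,0,0,0,0,0,0],[-1,0,0,0,0,0,0],[-1,0,0,0,0,0,0],[-1,0,0,0,0,0,0],[-1,0,0,0,0,0,0],[-1,0,0,0,0,0,0]]], force=40)

```text
t: 6.37
eef_pos: [0.5513, 0.2607, 0.0495]
tool_rot: [0.001, 0.375, 0.927, 0.002]
contact_force: [-0.6, 1.4, 7.2]
gripper_width: 0.72
grasp_force: 44.7
```

>>> step_arm(increments=[[[-1,0,0,-15,0,0,0],[-1,0,0,-40,0,0,0],[-1,0,0,-75,0,0,0],[-1,0,0,-110,0,0,0],[-1,0,0,-140,0,0,0],[-1,0,0,-155,0,0,0],[-1,0,0,-155,0,0,0]]])

```text
t: 6.95
eef_pos: [0.5517, 0.2615, 0.2082]
tool_rot: [0.003, 0.375, 0.927, 0.004]
contact_force: [-0.6, 0.2, -1.4]
gripper_width: 0.72
grasp_force: 44.5
```

Run:
```python
from h import *
from station import bot
inc(480,112,100,186)
c=bot.read_camera("side");cv2.imwrite("pics/s2.png",c["image"][60:360,60:360,::-1])
c=bot.read_camera("top");np.savez("top2.npz",**c)
for col,b,z in(("green",(335,175,375,210),.097),("red",(285,180,335,210),.125)):print(col,[np.round(x,1).tolist() for x in top(c,col,b,z)])
```

```text
at [551.7 261.5 208.2] shift [ -52.  -158.4  106.9] turn [  0.4   0.4 -50. ] F [-0.6  0.2 -1.4] w 0.7196230254004043 t 6.95
green [[522.9, -302.4], [523.5, -302.3], [50.3, 34.3], -88.3, 250]
red [[508.5, -154.0], [507.7, -153.4], [28.3, 15.4], 1.5, 72]
```

View pics/s2.png

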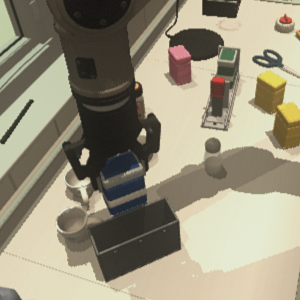

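>>> step_arm(increments=[[[-1,-10,-32,0,0,0,-7],[-1,-20,-62,0,0,0,-14],[-1,-31,-95,0,0,0,-21],[-1,-42,-127,0,0,0,-28],[-1,-52,-158,0,0.4,0.4,-35],[-1,-52,-158,0,0.4,0.4,-42],[-1,-52,-158,30,0.4,0.4,-50],[-1,-52,-158,70,0.4,0.4,-50],[-1,-52,-158,100,0.4,0.4,-50],[-1,-52,-158,107,0.4,0.4,-50]]])

```text
t: 7.88
eef_pos: [0.4732, 0.1084, 0.0902]
tool_rot: [-0.009, -0.052, 0.999, -0.002]
contact_force: [-1.1, -0.3, -2.6]
gripper_width: 0.72
grasp_force: 45.0
```

```bash
python3 -c "
from h import *;inc(480,112,46,186)"
```

```text
at [473.2 108.4  90.2] shift [-7.9  2.9 44. ] turn [-0.1 -1.   0. ] F [-1.1 -0.3 -2.6] w 0.720182708259242 t 7.8833
```

>>> step_arm(increments=[[[-1,-8,3,10,-0.1,-1,0],[-1,-8,3,25,-0.1,-1,0],[-1,-8,3,34,-0.1,-1,0],[-1,-8,3,40,-0.1,-1,0],[-1,-8,3,40,-0.1,-1,0],[-1,-8,3,40,-0.1,-1,0]]])

```text
t: 8.38
eef_pos: [0.4851, 0.1141, 0.0558]
tool_rot: [0.005, -0.052, 0.999, 0.0]
contact_force: [-0.8, -0.5, -2.6]
gripper_width: 0.72
grasp_force: 45.2
```

```bash
python3 -c "
from h import *;inc(480,112,46,186)"
```

```text
at [485.1 114.1  55.8] shift [ 5.4 -1.6  9.8] turn [0.  0.6 0. ] F [-0.8 -0.5 -2.6] w 0.7196292978738678 t 8.3833
```

>>> step_arm(increments=[[[-1,0,0,4,0,0.6,0],[-1,0,0,7,0,0.6,0],[-1,0,0,9,0,0.6,0],[-1,0,0,10,0,0.6,0],[-1,0,0,10,0,0.6,0]]])

```text
t: 8.8
eef_pos: [0.4854, 0.1141, 0.0456]
tool_rot: [-0.0, -0.052, 0.999, 0.0]
contact_force: [0.1, -1.0, -2.8]
gripper_width: 0.722
grasp_force: 45.2
```

>>> step_arm(increments=[[[-1,0,0,1,0,0,0],[-1,0,0,2,0,0,0],[-1,0,0,2,0,0,0]]])

```text
t: 9.05
eef_pos: [0.4856, 0.1142, 0.0454]
tool_rot: [0.0, -0.052, 0.999, -0.001]
contact_force: [-6.1, -3.9, 22.8]
gripper_width: 0.72
grasp_force: 47.6
```

>>> step_arm(increments=[[[1,0,0,-2,0,0,0],[1,0,0,-2,0,0,0],[1,0,0,-2,0,0,0],[1,0,0,-2,0,0,0],[1,0,0,-25,0,0,0],[1,0,0,-65,0,0,0],[1,0,0,-90,0,0,7],[1,0,0,-90,0,0,14],[1,0,0,-90,0,0,21],[1,0,0,-90,0,0,28]]])

```text
t: 9.88
eef_pos: [0.4857, 0.114, 0.1341]
tool_rot: [0.0, 0.194, 0.981, 0.0]
contact_force: [-0.0, 0.2, -0.5]
gripper_width: 0.998
grasp_force: 0.0
```

>>> step_arm(increments=[[[1,0,0,0,0,0,7],[1,0,0,0,0,0,14],[1,0,0,0,0,0,21],[1,0,0,0,0,0,28],[1,0,0,0,0,0,35],[1,0,0,0,0,0,42],[1,0,0,0,0,0,49],[1,0,0,0,0,0,56],[1,0,0,0,0,0,62],[1,0,0,0,0,0,62]]])

```text
t: 10.72
eef_pos: [0.4852, 0.1142, 0.1334]
tool_rot: [-0.0, 0.67, 0.742, -0.0]
contact_force: [-0.9, 0.2, 0.1]
gripper_width: 0.999
grasp_force: 0.0
```

Run:
```python
from h import *
from station import bot
inc(485.5,114,52,96)
c=bot.read_camera("side");cv2.imwrite("pics/s3.png",c["image"][60:360,110:410,::-1])
try:print([np.round(x,1).tolist() for x in top(c,"blue",(150,150,330,330),.089)])
except Exception as e:print(e)
```

```text
at [485.2 114.2 133.4] shift [-0.2  0.3 81.4] turn [-0.   0.  -0.2] F [-0.9  0.2  0.1] w 0.9992669708343425 t 10.7167
[[477.9, 131.3], [479.3, 128.6], [27.3, 16.2], 5.9, 59]
```

View pics/s3.png

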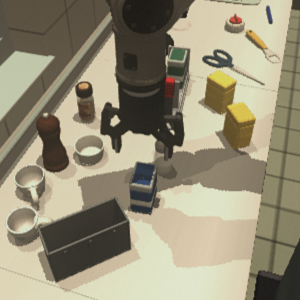

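The blue tin stands upright on the worktop at crop (143,188), below the gripper, with the fingers now across its 44 mm side. Salt is clear.

>>> step_arm(increments=[[[1,0,0,25,0,0,0],[1,0,0,50,0,0,0],[1,0,0,70,0,0,0],[1,0,0,81,0,0,0],[1,0,0,81,0,0,0],[-1,0,0,81,0,0,0],[-1,0,0,81,0,0,0],[-1,0,0,81,0,0,0],[-1,0,0,81,0,0,0],[-1,0,0,81,0,0,0]]], force=40)

```text
t: 11.6
eef_pos: [0.486, 0.1143, 0.0537]
tool_rot: [0.0, 0.669, 0.743, 0.001]
contact_force: [-2.1, -0.5, 6.6]
gripper_width: 0.51
grasp_force: 45.0
```

>>> step_arm(increments=[[[-1,0,0,0,0,0,0],[-1,0,0,0,0,0,0],[-1,0,0,0,0,0,0]]])

```text
t: 11.85
eef_pos: [0.486, 0.1143, 0.0537]
tool_rot: [0.0, 0.669, 0.743, 0.001]
contact_force: [-2.4, -0.2, 7.0]
gripper_width: 0.509
grasp_force: 45.0
```

>>> step_arm(increments=[[[-1,0,0,-20,0,0,0],[-1,0,0,-55,0,0,0],[-1,0,0,-95,0,0,0],[-1,0,0,-135,0,0,0],[-1,0,0,-165,0,0,0],[-1,0,0,-177,0,0,0],[-1,0,0,-177,0,0,0]]])

```text
t: 12.43
eef_pos: [0.4873, 0.1147, 0.2333]
tool_rot: [0.002, 0.669, 0.743, 0.003]
contact_force: [0.7, -0.4, -2.5]
gripper_width: 0.511
grasp_force: 44.6
```

```bash
python3 -c "
from h import *;inc(519,-232.5,230,96.05)"
```

```text
at [487.3 114.7 233.3] shift [-348.6   -4.7    3.1] turn [ 0.4 -0.  -0.1] F [ 0.7 -0.4 -2.5] w 0.511206799035956 t 12.4333
```

>>> step_arm(increments=[[[-1,-25,0,0,0.2,0,0],[-1,-65,0,0,0.2,0,0],[-1,-105,0,0,0.2,0,0],[-1,-145,0,0,0.2,0,0],[-1,-185,0,0,0.2,0,0],[-1,-225,-4,0,0.2,0,0],[-1,-265,-5,0,0.2,0,0],[-1,-305,-5,0,0.2,0,0],[-1,-335,-5,0,0.2,0,0],[-1,-349,-5,0,0.2,0,0]]])

```text
t: 13.27
eef_pos: [0.5151, -0.2389, 0.2275]
tool_rot: [-0.002, 0.671, 0.741, -0.003]
contact_force: [-0.5, -0.2, -3.0]
gripper_width: 0.508
grasp_force: 44.5
```

>>> step_arm(increments=[[[-1,0,0,20,0,0,0],[-1,0,0,55,0,0,0],[-1,0,0,70,0,0,0],[-1,0,0,70,0,0,0],[-1,0,0,70,0,0,0]]])

```text
t: 13.68
eef_pos: [0.5156, -0.2325, 0.1581]
tool_rot: [-0.003, 0.669, 0.743, -0.002]
contact_force: [0.0, -0.4, -1.4]
gripper_width: 0.512
grasp_force: 44.4
```

Run:
```python
from h import *
from station import bot
inc(519,-232.5,62,96.05)
c=bot.read_camera("side");cv2.imwrite("pics/s4.png",cv2.resize(c["image"][60:210,220:370,::-1],None,fx=3.5,fy=3.5,interpolation=cv2.INTER_CUBIC))
```

```text
at [ 515.6 -232.5  158.1] shift [-0.5  4.1 96.1] turn [-0.4 -0.1  0. ] F [ 0.  -0.4 -1.4] w 0.5124057541460482 t 13.6833
```

View pics/s4.png

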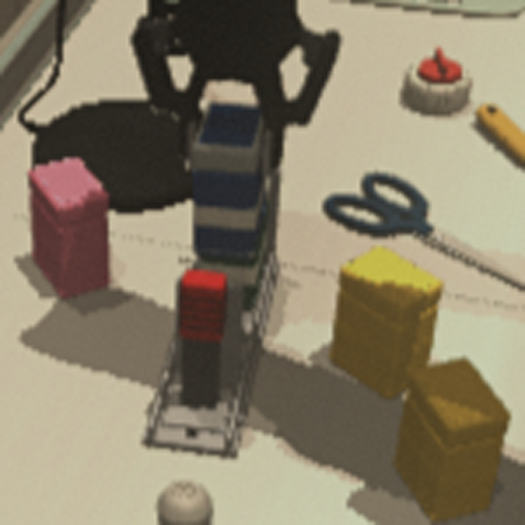

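The tin is over the gap between the green tin and the retainer plate. Lowering in stages.

>>> step_arm(increments=[[[-1,-0.5,3,0,-0.3,0,0],[-1,-0.5,4,0,-0.3,0,0],[-1,-0.5,4,10,-0.3,0,0],[-1,-0.5,4,20,-0.3,0,0],[-1,-0.5,4,30,-0.3,0,0],[-1,-0.5,4,30,-0.3,0,0]]])

```text
t: 14.23
eef_pos: [0.5187, -0.2331, 0.1268]
tool_rot: [-0.002, 0.669, 0.743, -0.0]
contact_force: [-0.5, 0.2, -2.7]
gripper_width: 0.51
grasp_force: 44.4
```

```bash
python3 -c "
from h import *;inc(519,-232.5,62,96.05)"
```

```text
at [ 518.7 -233.1  126.8] shift [ 0.4  0.5 64.8] turn [-0.1 -0.1 -0. ] F [-0.5  0.2 -2.7] w 0.5099482339189597 t 14.2333
```

>>> step_arm(increments=[[[-1,0,0.5,10,0,0,0],[-1,0,0.5,20,0,0,0],[-1,0,0.5,30,0,0,0],[-1,0,0.5,36,0,0,0],[-1,0,0.5,36,0,0,0]]])

```text
t: 14.65
eef_pos: [0.5199, -0.2331, 0.0916]
tool_rot: [-0.001, 0.669, 0.743, 0.0]
contact_force: [-1.0, 0.2, -2.6]
gripper_width: 0.512
grasp_force: 44.5
```

>>> step_arm(increments=[[[-1,0,0,6,0,0,0],[-1,0,0,12,0,0,0],[-1,0,0,18,0,0,0],[-1,0,0,24,0,0,0],[-1,0,0,26,0,0,0],[-1,0,0,26,0,0,0]]])

```text
t: 15.15
eef_pos: [0.5207, -0.2334, 0.0668]
tool_rot: [-0.0, 0.669, 0.743, 0.0]
contact_force: [0.4, -0.5, -1.9]
gripper_width: 0.511
grasp_force: 44.5
```

```bash
python3 -c "
from h import *;inc(519,-232.5,62,96.05)"
```

```text
at [ 520.7 -233.4   66.8] shift [ 1.  -1.6  4.8] turn [ 0. -0. -0.] F [ 0.4 -0.5 -1.9] w 0.5113583300430183 t 15.15
```

>>> step_arm(increments=[[[-1,0,-1.5,2,0,0,0],[-1,0,-1.5,4,0,0,0],[-1,0,-1.5,5,0,0,0],[-1,0,-1.5,5,0,0,0]]])

```text
t: 15.48
eef_pos: [0.5196, -0.2337, 0.0625]
tool_rot: [0.0, 0.669, 0.743, 0.001]
contact_force: [0.0, 0.2, -2.8]
gripper_width: 0.509
grasp_force: 44.5
```

>>> step_arm(increments=[[[-1,0,0,1,0,0,0],[-1,0,0,1,0,0,0]]])

```text
t: 15.65
eef_pos: [0.5198, -0.2338, 0.0618]
tool_rot: [0.001, 0.669, 0.743, 0.001]
contact_force: [-0.1, 0.0, -0.7]
gripper_width: 0.512
grasp_force: 44.5
```

>>> step_arm(increments=[[[-1,0,0,1,0,0,0],[0.5,0,0,0,0,0,0],[0.5,0,0,0,0,0,0],[0.5,0,0,0,0,0,0],[0.5,0,0,0,0,0,0],[0.5,0,0,-20,0,0,0],[1,0,0,-55,0,0,0],[1,0,0,-95,0,0,0],[1,0,0,-110,0,0,0],[1,0,0,-110,0,0,0]]])

```text
t: 16.48
eef_pos: [0.5224, -0.2346, 0.1762]
tool_rot: [0.004, 0.669, 0.743, 0.002]
contact_force: [1.1, 0.3, -0.8]
gripper_width: 0.997
grasp_force: 0.0
```

Run:
```python
from h import *
from station import bot
inc(511,-155,94,96.05)
c=bot.read_camera("side");cv2.imwrite("pics/s5.png",cv2.resize(c["image"][60:210,220:370,::-1],None,fx=3.5,fy=3.5,interpolation=cv2.INTER_CUBIC))
```

```text
at [ 522.4 -234.6  176.2] shift [80.7 -3.7 81.8] turn [ 0.5  0.2 -0.1] F [ 1.1  0.3 -0.8] w 0.9970220782456114 t 16.4833
```

View pics/s5.png

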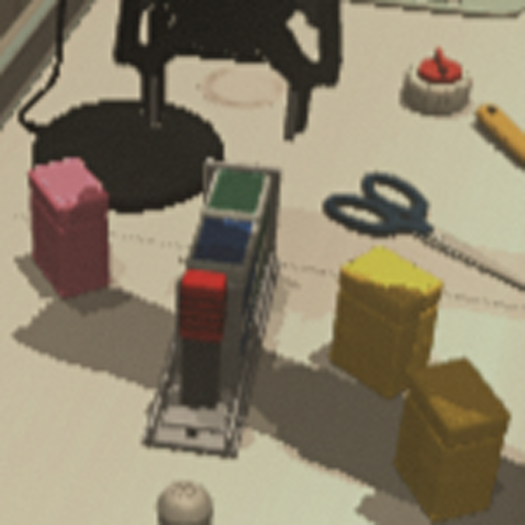

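Both tins stand upright in the row: green at (237,192), blue at (222,240), with the red grip at (203,300). Next I grip the retainer.

>>> step_arm(increments=[[[1,40,-2,0,0.3,0.2,0],[1,80,-4,0,0.3,0.2,0],[1,80,-4,0,0.3,0.2,0],[1,80,-4,35,0.3,0.2,0],[1,80,-4,65,0.3,0.2,0],[1,80,-4,80,0.3,0.2,0],[1,80,-4,80,0.3,0.2,0],[1,80,-4,80,0.3,0.2,0]]])

```text
t: 17.2
eef_pos: [0.506, -0.1542, 0.0901]
tool_rot: [-0.004, 0.669, 0.743, -0.001]
contact_force: [-0.5, 0.0, 0.7]
gripper_width: 1.0
grasp_force: 0.0
```

>>> step_arm(increments=[[[-1,0,0,0,0,0,0],[-1,0,0,0,0,0,0],[-1,0,0,0,0,0,0],[-1,0,0,0,0,0,0],[-1,0,0,0,0,0,0],[-1,0,0,0,0,0,0],[-1,0,0,0,0,0,0],[-1,0,0,0,0,0,0]]], force=20)

```text
t: 17.87
eef_pos: [0.5106, -0.1545, 0.093]
tool_rot: [0.0, 0.669, 0.743, 0.002]
contact_force: [5.7, -0.6, -0.3]
gripper_width: 0.343
grasp_force: 28.5
```

>>> step_arm(increments=[[[-1,-2,2,0,0,0,0],[-1,-4,2,0,0,0,0],[-1,-6,3,0,0,0,0],[-1,-8,3,0,0,0,0],[-1,-10,3,0,0,0,0],[-1,-12,3,0,0,0,0],[-1,-14,3,0,0,0,0],[-1,-16,3,0,0,0,0],[-1,-16,3,0,0,0,0]]])

```text
t: 18.62
eef_pos: [0.5124, -0.1705, 0.093]
tool_rot: [-0.002, 0.669, 0.743, 0.0]
contact_force: [-4.2, 0.9, 9.7]
gripper_width: 0.35
grasp_force: 29.9
```

>>> step_arm(increments=[[[-1,-1,0,0,0,0,0],[-1,-2,0,0,0,0,0],[-1,-3,0,0,0,0,0],[-1,-3,0,0,0,0,0]]])

```text
t: 18.95
eef_pos: [0.5127, -0.1729, 0.093]
tool_rot: [-0.002, 0.669, 0.743, 0.0]
contact_force: [-4.3, 2.1, 11.1]
gripper_width: 0.348
grasp_force: 29.9
```

>>> step_arm(increments=[[[-1,-0.7,0,0,0,0,0],[-1,-1.5,0,0,0,0,0],[-1,-1.5,0,0,0,0,0]]])

```text
t: 19.2
eef_pos: [0.5128, -0.1739, 0.093]
tool_rot: [-0.002, 0.669, 0.743, 0.0]
contact_force: [-3.9, 3.0, 10.7]
gripper_width: 0.345
grasp_force: 30.0
```

>>> step_arm(increments=[[[-1,-0.7,0,0,0,0,0],[-1,-1,0,0,0,0,0],[-1,-1,0,0,0,0,0]]])

```text
t: 19.45
eef_pos: [0.5129, -0.1748, 0.093]
tool_rot: [-0.002, 0.669, 0.743, 0.0]
contact_force: [-4.2, 3.4, 11.7]
gripper_width: 0.346
grasp_force: 30.0
```

>>> step_arm(increments=[[[-1,-0.7,0,0,0,0,0],[-1,-1,0,0,0,0,0],[-1,-1,0,0,0,0,0]]])

```text
t: 19.7
eef_pos: [0.513, -0.1758, 0.093]
tool_rot: [-0.002, 0.669, 0.743, 0.0]
contact_force: [-4.4, 4.0, 11.9]
gripper_width: 0.344
grasp_force: 30.0
```

>>> step_arm(increments=[[[-1,-0.7,0,0,0,0,0],[-1,-0.7,0,0,0,0,0]]])

```text
t: 19.87
eef_pos: [0.5131, -0.1763, 0.093]
tool_rot: [-0.002, 0.669, 0.743, 0.0]
contact_force: [-4.7, 3.3, 11.0]
gripper_width: 0.35
grasp_force: 30.1
```

>>> step_arm(increments=[[[-1,-0.7,0,0,0,0,0],[-1,-0.7,0,0,0,0,0]]])

```text
t: 20.03
eef_pos: [0.5131, -0.1763, 0.093]
tool_rot: [-0.003, 0.669, 0.743, 0.0]
contact_force: [-5.2, 4.8, 12.5]
gripper_width: 0.348
grasp_force: 30.2
```

>>> step_arm(increments=[[[-1,-0.7,0,0,0,0,0],[-1,-0.7,0,0,0,0,0]]])

```text
t: 20.2
eef_pos: [0.513, -0.1763, 0.0929]
tool_rot: [-0.003, 0.669, 0.744, 0.001]
contact_force: [-5.4, 7.2, 12.8]
gripper_width: 0.344
grasp_force: 30.3
```

>>> step_arm(increments=[[[-1,1,0,0,0,0,0],[1,1,0,0,0,0,0],[1,1,0,0,0,0,0],[1,1,0,0,0,0,0],[1,1,0,0,0,0,0],[1,1,0,-15,0,0,0],[1,1,0,-50,0,0,0],[1,1,0,-90,0,0,0],[1,1,0,-130,0,0,0],[1,1,0,-150,0,0,0]]])

```text
t: 21.03
eef_pos: [0.5151, -0.1787, 0.2463]
tool_rot: [0.0, 0.669, 0.743, 0.001]
contact_force: [1.1, -0.3, 0.4]
gripper_width: 1.003
grasp_force: 0.0
```

>>> step_arm(increments=[[[1,40,0,0,0,0,0],[1,80,0,0,0,0,0],[1,120,0,0,0,0,0],[1,160,0,0,0,0,0],[1,160,0,0,0,0,0]]])

```text
t: 21.45
eef_pos: [0.4958, -0.0103, 0.2426]
tool_rot: [-0.003, 0.665, 0.747, 0.001]
contact_force: [-0.2, 0.9, 0.8]
gripper_width: 0.999
grasp_force: 0.0
```

Run:
```python
from h import *
from station import bot
t=bot.read_camera("top");s=bot.read_camera("side")
for col,b,z in(("green",(335,175,375,210),.097),("blue",(315,175,350,210),.097),("red",(285,180,335,210),.125)):
    try:print(col,[np.round(x,1).tolist() for x in top(t,col,b,z)])
    except Exception as e:print(col,e)
f=lambda a:cv2.resize(a[:,:,::-1],None,fx=4,fy=4,interpolation=cv2.INTER_CUBIC)
o=np.zeros((600,800,3),np.uint8);a=f(t["image"][165:225,275:375]);b=f(s["image"][95:185,240:320]);o[:240,:400]=a;o[:360,420:740]=b
cv2.imwrite("pics/end.png",o[:380])
```

```text
green [[523.6, -305.4], [523.6, -305.0], [50.3, 34.3], -88.3, 253]
blue [[516.5, -243.8], [516.6, -244.3], [50.2, 34.3], -88.3, 255]
red [[509.6, -176.2], [510.9, -176.4], [28.3, 15.4], 1.4, 74]
```

View pics/end.png

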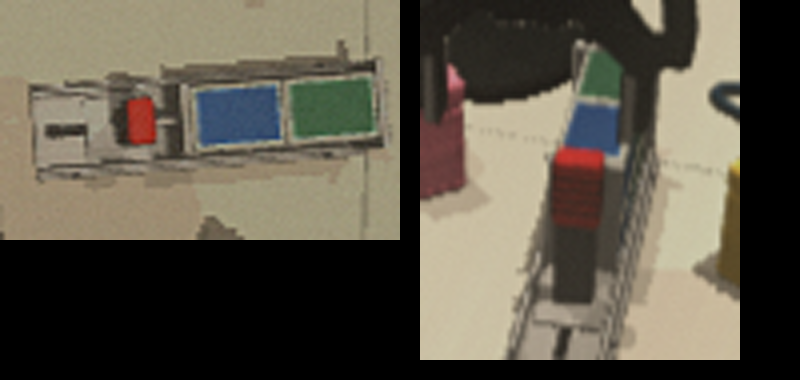

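The tins sit snug and in line: lids 62.0 mm apart, grip 68 mm from the blue tin (67 is exact contact). Handing in.

```bash
python3 -c "
from station import bot;print(bot.hand_in())"
```

```text
the job is handed in; nothing more can be done
None
```

I handed the job in at about 21 s: both tins stand upright and in line in the rack, with the retainer closed on them to within about 1 mm (camera estimate). The hand-in returned no verdict.

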